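# Weigh the lidded pail on the spring balance

### The job

Raise the folded-down wire handle of the green lidded pail upright while the pail stays standing where it is, then lift the pail by that handle and hang it by the wire on both prongs of the spring balance's hook, wood grip between the prongs. Let the weight down gently and let go only when the spring carries it, so that the hook neither jerks nor is pushed down to its stop, and disturb nothing else.

Things in the scene. Friction and masses are not known exactly. Their poses are not given: they have to be found in the camera images.
- pail: loose green steel pail with a fixed aluminium lid: round, 84 mm across the lid, 68 to 80 mm across the body, 85 mm tall; contents and so the weight unknown (0.3 to 0.9 kg in all). Origin at the centre of its underside, z up. The handle turns about an axis along the pail's y through two ears, 66 mm above the underside; folded down, it sticks out towards the pail's -x
- bail_grip (a point): centre of the wooden grip on the wire handle: a tube 14 mm thick and 36 mm long along the pail's y, free to turn on the wire, 85 mm from the handle's hinge axis. The wire is 5 mm thick and runs straight and level 43 mm to either side of this point, then bends down to the ears, 98 mm apart. The point's axes turn with the handle. Upright, this point is 66 mm above the lid; level, it is 43 mm clear of the lid's edge
- bail (a joint): angle of the wire handle from level with the hinge, folded towards the pail's -x: 0 = sticking out level, grows as it is raised, 1.57 = upright, stop at 1.75; it has slight friction (about 0.035 N m) and stays where it is left. Forced a few millimetres inside or outside its true arc (pushed or pulled along the wire) it tips or drags the pail, so give way to the force felt along the handle
- stand: fixed spring balance: white base plate 150 x 130 x 12 mm with a square column 44 mm wide behind the hanging place, 172 mm high with its collar; origin on the worktop under the column, the hook points to the stand's -x. A steel plunger comes out of the column and carries the hook; nothing is higher than the prong tips. The prongs are open towards -x: a hanging pail comes in over the tips from there
- hook_seat (a point): midpoint between the hook's two notches, at the wire's centreline when it lies in them; 233 mm above the worktop when unloaded, 85 mm from the column's axis towards the stand's -x; moves with the hook. Two prongs 8 mm thick run along the stand's x, 30 mm to either side; each has a V notch 30 mm long and 10 mm deep, then a red tip 20 mm higher than this point, 21 mm from it towards -x
- hook (a joint): how far the sprung hook is pressed down, m: 0 = unloaded, stop at 0.065. It sinks about 5.6 mm for each newton put on it, little damped, so it springs if let go before or after the weight is just carried; the hanging pail alone sinks it 14 to 48 mm by its weight
- tin: red food tin, 57 mm across, 72 mm tall, loose bystander, origin at its underside
- spice_jar: small spice jar with dark cap, 41 mm across, 105 mm tall, loose bystander, origin at its underside

How it is judged (in metres and radians):
On the way, in this order (a step that is already met when the one before it is completed fails the run):
1. the handle is upright (within 0.2 rad) while the pail still stands on the worktop (value of joint bail above 1.37 rad and height (world z) of pail below 0.008 m and angle between pail's own z axis and vertical below 0.12 rad), for 0.2 s.
2. the pail hangs clear of the worktop (height (world z) of pail above 0.03 m), for 0.2 s.
3. the hook carries load from the pail's wire at the notches (distance between bail_grip and hook_seat below 0.015 m and value of joint hook above 0.006 m), for 0.2 s.
At the end, for the whole second after the job is handed in: the pail hangs free and at rest (under 0.05 m/s) by its upright wire in both notches of the hook (grip centre within 15 mm of the hook's seat point), level within 0.3 rad, off the worktop, its weight on the spring and the gripper off it (distance between bail_grip and hook_seat below 0.015 m and contact force between pail and stand above 2 N and contact force between pail and the fingers below 0.05 N and value of joint hook above 0.008 m and height (world z) of pail above 0.015 m and angle between pail's own z axis and vertical below 0.3 rad and linear speed of pail below 0.05 m/s and value of joint bail above 1.25 rad); the robot touches nothing.
It fails at once if the hook jerks: it moves faster than 0.1 m/s (velocity of joint hook above 0.1 m/s or velocity of joint hook below -0.1 m/s).
It fails at once if the hook is pushed down to its stop (value of joint hook above 0.063 m).
It fails at once if the pail is tipped (over 0.2 rad), lifted (over 20 mm) or dragged (over 40 mm) while its handle is not yet raised (value of joint bail below 1.1 rad and (angle between pail's own z axis and vertical above 0.2 rad or distance of pail from where it was at the start of the episode above 0.04 m or height (world z) of pail above 0.02 m)).
It fails at once if the tin or the spice jar is moved by more than 30 mm (distance of any of tin, spice_jar from where it was at the start of the episode above 0.03 m).
It also fails if it takes over 72 s, if anything falls off the work surface, if the arm or the gripper's body presses on something with over 40 N, if the wrist force passes 120 N, or if a joint passes its speed limit or range.

### The arm

A 7-joint arm with a two-finger parallel gripper is mounted at the origin on a cart in front of the work surface, level with it; the furniture and walls round the work are solid. World frame = base frame: x ahead of the robot, y to its left, z up, the work surface at z = 0. Lengths are in mm, angles in rad, forces in N, time in s.
With the tool pointing down it reaches from about 400 to 850 mm from the base axis. Payload 4.5 kg.
Tool frame: the origin (TCP) lies midway between the tips of the shut fingers; the grasp point (between the pads) lies 19 mm behind it (r.grasp_offset is the distance from the TCP to the grasp point, in mm); z points along the fingers, y is the line along which they close (so a half turn about z gives the same grasp; the last joint's range is limited). The gripper opens to 88 mm and grips with 3 to 60 N. Pads are 18 mm wide; open, the fingers measure 123 mm over their backs; the gripper's body (75 mm by 187 mm) begins 45 mm behind the grasp point.
Start: joints at [-1.188, 0.689, -0.195, 1.565, 0.157, 0.902, -0.215], TCP at [213.588, 587.396, 238.743] pointing down, gripper open.
Joint ranges: [-3.01, 3.01], [-0.46, 2.08], [-1.47, 1.51], [0.13, 2.56], [-1, 4.14], [0.04, 2.09], [-2.66, 2.66]. Speed limits (rad/s): [2.57, 2.57, 3.14, 3.14, 3.14, 3.14, 3.14].

### API

Orientations are given as a unit quaternion [w, x, y, z].
In Python, from plant import r gives the robot as it stands.
- The arm moves only by the tool step_arm, never from a script. Its argument "rows" is a list of rows, each an object of numbers: "dx", "dy", "dz": the shift along the tool's x, y, z in mm; "yaw": the turn about the tool's z in rad. In form: [{"dx": .., "dy": .., "dz": .., "yaw": ..}, ...]. A call has 1 to 10 rows; each row is the pose to reach, as a shift and turn from the pose commanded when the call began, along the tool's axes at that moment; what a row does not reach only later rows make up. A row lasts 1/10 s, in which the tool goes at most 50 mm and 8.59 degrees, less where a joint would pass 70% of its speed; a pose out of reach is approached as far as the arm can. A call with a gripper value outside its range is refused whole. "claw" is the closure, from 0 (fully open) to 1 (shut), set as the call begins (left out, the last holds). The fingers move at their own pace and stop on an object; "newtons" is the grip in N (left out, the last holds). Time passes only in rows, so rows that repeat a pose let the fingers close. It gives the time, the measured TCP pose, the force, the opening and the grip force at its end, in the units of the state.
- r.get_state(): the state, without advancing time (a new reading comes with each control period).
- r.read_camera(name): name is "side" or "top" or "wrist"; returns the picture (400x640x3 uint8, red, green, blue); there is no depth.
- r.camera_params(name): a dict with "camera_matrix" (3x3 intrinsics, pixels), "world_from_camera" (4x4, takes a point from camera to world coordinates). Camera axes: x right, y up, looking along -z (the intrinsics and any distortion apply to the point x, -y, -z); pixel columns grow to the right and rows downward; lengths in mm; the calibration is good to about 2 mm. A picture is of the moment at which its call begins: read the wrist's pose just before it. camera_params takes no time and is no camera call; for the wrist camera it gives the pose at the moment of the call.
- r.job_done(): hands the job in; it is judged then, once.
Trained networks look in the newest picture that a camera, given by its name, has taken for a name from the list of things; names that differ only in an ending like _2 or _b are one class to them, and where a whole thing is asked for, a point or a joint stands for the part that bears it (a point fixed in the world has none). Each returns a list of dicts, best first, with "confidence" (0 to 1); they miss things now and then, are a little off and sometimes report something else, mostly with a low value. They report only what shows in the picture. A call takes as long as a camera call.
- r.trace(camera, query): "mask" (400x640 bool, what is visible of it) and "bbox" ([left, top, width, height] in pixels, round what is visible of it).
The state is a dict: "t": time; "q": joint angles; "joint_vel": joint speeds; "effort": joint torques, N m; "tool_pos": TCP position; "eef_rot": TCP orientation; "contact_force": force on the tool from outside, world axes, zero at the start; "torque": the same for the moment, N m; "finger_gap": finger opening in mm; "gripper_force": force on a finger pad.
Only numpy, scipy, OpenCV 4.12 (cv2) and the standard library are available. Lean on these libraries where they do the work, as an engineer would, in place of code of your own. Each camera call takes 0.05 s, during which the arm holds its last target. There are 200 camera calls.

## Working session

There is one attempt and no reset: what is moved stays moved. The work goes in short steps, Python scripts to look and compute and a tool call to move; the robot and the scene stay as the last step left them, time stands still between calls to the robot, and variables do not carry over. Pictures are saved under pics/ and viewed, at most 12 in all, crops included, and the job is handed in when it is done.

Besides the shell and the picture viewer there is one more tool, called after "Emit:" by a JSON object that holds its "name" and its "arguments", one argument or row to a line. step_arm: Moves the arm, as the interface text tells. Its arguments: {"type":"object","properties":{"rows":{"type":"array","items":{"type":"object","properties":{"dx":{"type":"number"},"dy":{"type":"number"},"dz":{"type":"number"},"yaw":{"type":"number"}}}},"claw":{"type":"number"},"newtons":{"type":"number"}},"required":["rows"]}

```bash
mkdir -p pics; ls; cat > h.py <<'E'
from plant import r
import numpy as np, cv2
def ray(P,uv):
    K=np.array(P["camera_matrix"]);T=np.array(P["world_from_camera"])
    d=np.linalg.inv(K)@[uv[0],uv[1],1]; d=T[:3,:3]@[d[0],-d[1],-d[2]]
    return T[:3,3],d/np.linalg.norm(d)
def atz(P,uv,z):
    o,d=ray(P,uv); return o+d*(z-o[2])/d[2]
def proj(P,X):
    K=np.array(P["camera_matrix"]);T=np.array(P["world_from_camera"])
    c=np.linalg.inv(T)@[*X,1]; p=K@[c[0],-c[1],-c[2]]; return p[:2]/p[2]
E
python3 - <<'E'
from h import *
s=r.get_state();print({k:np.round(v,3) for k,v in s.items()})
ims=[]
for n in("side","top"):
    im=r.read_camera(n);P=r.camera_params(n);print(n,np.round(P["camera_matrix"],1).tolist(),np.round(P["world_from_camera"],3).tolist(),P.keys())
    cv2.imwrite(f"pics/{n}0.png",im[:,:,::-1])
    for q in("pail","bail_grip","stand","hook_seat","tin","spice_jar"):
        for d in r.trace(n,q)[:2]:
            m=d["mask"];ys,xs=np.nonzero(m);print(n,q,round(d["confidence"],2),d["bbox"],xs.mean().round(1),ys.mean().round(1),m.sum())
E
```

```text
pics
{'t': np.float64(0.0), 'q': array([-1.188,  0.69 , -0.195,  1.566,  0.157,  0.902, -0.215]), 'joint_vel': array([ 0.   ,  0.   , -0.   , -0.   ,  0.001,  0.   , -0.   ]), 'effort': array([-1.0000e-03, -5.2754e+01, -1.2670e+00, -1.5343e+01, -5.3000e-02,
        7.0000e-03,  0.0000e+00]), 'tool_pos': array([213.439, 586.784, 237.917]), 'eef_rot': array([-0.   ,  0.173,  0.985, -0.001]), 'contact_force': array([-1.06 , -0.324, -0.658]), 'torque': array([-0.006, -0.003, -0.   ]), 'gripper_force': np.float64(0.0), 'finger_gap': np.float64(88.189)}
side [[368.0, 0.0, 318.5], [0.0, 368.0, 196.2], [0.0, 0.0, 1.0]] [[0.899, 0.296, -0.322, 298.362], [-0.437, 0.614, -0.657, -295.104], [0.003, 0.732, 0.681, 732.371], [0.0, 0.0, 0.0, 1.0]] dict_keys(['camera_matrix', 'world_from_camera'])
side pail 0.71 [255.9, 176.6, 54.3, 39.4] 290.2 196.2 1148
side bail_grip 0.47 [255.6, 184.4, 48.2, 31.3] 271.8 200.9 168
side stand 0.67 [294.6, 192.7, 73.3, 118.3] 337.2 259.4 3899
side hook_seat 0.76 [295.3, 191.0, 66.6, 40.5] 334.7 210.7 866
side tin 0.72 [334.6, 187.7, 19.6, 33.3] 340.4 204.9 382
side spice_jar 0.91 [312.2, 158.2, 16.2, 38.2] 319.5 179.1 489
top [[429.4, 0.0, 319.2], [0.0, 429.4, 197.2], [0.0, 0.0, 1.0]] [[-0.066, 0.976, -0.207, 381.437], [-0.998, -0.064, 0.016, 273.692], [0.003, 0.208, 0.978, 1066.875], [0.0, 0.0, 0.0, 1.0]] dict_keys(['camera_matrix', 'world_from_camera'])
top pail 0.74 [241.5, 194.2, 49.0, 64.3] 262.9 219.9 1520
top bail_grip 0.62 [259.3, 234.3, 30.4, 21.4] 271.3 247.5 128
top stand 0.87 [340.6, 173.5, 57.7, 70.0] 369.0 208.8 3479
top hook_seat 0.81 [361.3, 176.0, 36.2, 57.2] 378.9 196.5 728
top hook_seat 0.58 [248.9, 228.2, 37.6, 25.7] 268.5 247.9 68
top tin 0.83 [282.3, 158.2, 23.9, 28.4] 293.4 170.3 509
top tin 0.52 [341.3, 174.0, 56.9, 70.4] 369.0 208.7 3462
top spice_jar 0.93 [236.5, 166.7, 23.6, 25.6] 249.6 178.4 425
```

```bash
python3 - <<'E'
import cv2,numpy as np
t=cv2.imread("pics/top0.png")[140:270,215:415];s=cv2.imread("pics/side0.png")[140:330,235:395]
a=cv2.resize(t,None,fx=3,fy=3,interpolation=2);b=cv2.resize(s,None,fx=3,fy=3,interpolation=2)
cv2.imwrite("pics/a.png",a);cv2.imwrite("pics/b.png",b)
E
```

```text
(no output)
```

View pics/a.png

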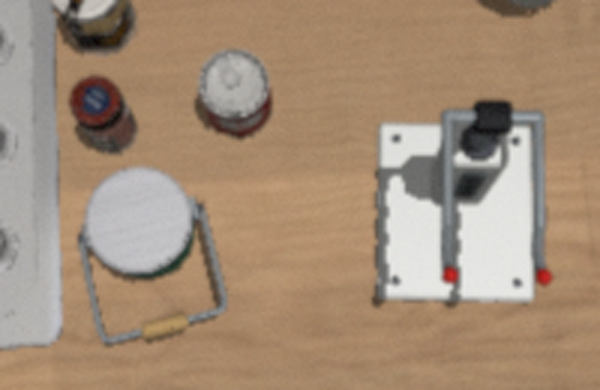

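View pics/b.png

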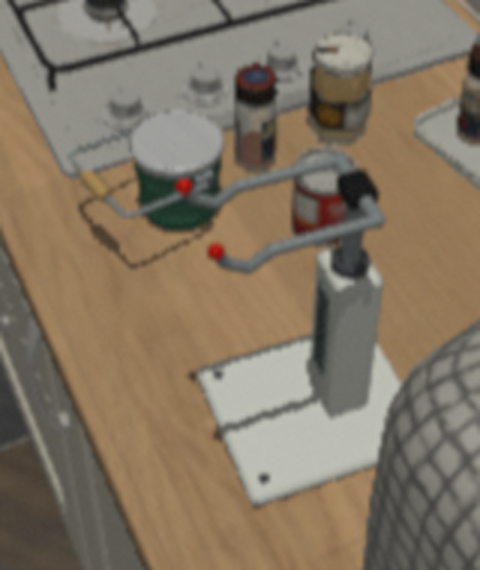

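The top view shows the pail at left, with its grip at about (270,248) and lid centre at (261,214). The red prong tips are at (365,231) and (396,232). In the side view the grip is at (267,201) and the tips at (297,202) and (307,224). The handle is folded out towards the robot.

```bash
cat >> h.py <<'E'
def tri(Ps,uvs):
    A=np.zeros((3,3));b=np.zeros(3);L=[ray(P,u) for P,u in zip(Ps,uvs)]
    for o,d in L: M=np.eye(3)-np.outer(d,d);A+=M;b+=M@o
    X=np.linalg.solve(A,b);return X,[np.linalg.norm((np.eye(3)-np.outer(d,d))@(X-o)) for o,d in L]
E
python3 - <<'E'
from h import *
S=r.camera_params("side");T=r.camera_params("top")
for n,t,s in(("grip",(270,248.3),(266.7,201.3)),("tipL",(365,231.3),(296.7,201.7)),("tipR",(396.3,232.3),(307,223.7)),
  ("lid",(261.3,213.7),(294.,186.))):
    X,e=tri([T,S],[t,s]);print(n,X.round(1),np.round(e,1))
print("corners",atz(T,(250.7,253.3),66).round(1),atz(T,(289,243.3),66).round(1))
print("lid",atz(T,(261.3,213.7),85).round(1), "grip66",atz(T,(270,248.3),66).round(1),atz(S,(266.7,201.3),66).round(1))
print("ears",atz(T,(242.,219.5),66).round(1),atz(T,(281.7,210),66).round(1))
# base plate corners
for c in((380,123),(380,299),(532,300)): print(atz(T,(215+c[0]/3,140+c[1]/3),12).round(1))
print("tin",atz(T,(293,167),72).round(1),"jar",atz(T,(247.3,173),105).round(1))
E
```

```text
grip [479.2 377.8  76.6] [0.6 0.6]
tipL [482.9 176.5 247.6] [0.6 0.6]
tipR [477.  116.7 247.2] [0.6 0.6]
lid [561.1 393.3  85. ] [2.1 2.1]
corners [471.1 424.1  66. ] [488.3 334.4  66. ]
lid [559.  393.7  85. ] grip66 [479.6 379.   66. ] [482.8 388.6  66. ]
ears [551.6 441.9  66. ] [568.2 347.5  66. ]
[642.7 196.4  12. ]
[494.4 207.9  12. ]
[485.4  83.6  12. ]
tin [670.1 314.9  72. ] jar [653.1 419.9 105. ]
```

Emit:
{"name": "step_arm", "arguments": {
  "rows": [
    {"dx": -32, "dy": -10.5, "dz": 0, "yaw": 0.1},
    {"dx": -64, "dy": -21, "dz": 0, "yaw": 0.2},
    {"dx": -96, "dy": -32, "dz": 0, "yaw": 0.31},
    {"dx": -128, "dy": -42, "dz": 0, "yaw": 0.41},
    {"dx": -160, "dy": -53, "dz": 0, "yaw": 0.52},
    {"dx": -193, "dy": -63, "dz": 0, "yaw": 0.62},
    {"dx": -225, "dy": -74, "dz": 0, "yaw": 0.73},
    {"dx": -257, "dy": -84, "dz": 0, "yaw": 0.83},
    {"dx": -289, "dy": -95, "dz": 0, "yaw": 0.94},
    {"dx": -321, "dy": -105.6, "dz": 0, "yaw": 1.038}
  ],
  "claw": 0.5,
  "newtons": 15
}}

```text
t: 1.7
tool_pos: [480.1, 377.6, 238.9]
eef_rot: [-0.0, 0.641, 0.768, 0.0]
contact_force: [0.7, 0.3, -0.2]
finger_gap: 43.8
gripper_force: 0.0
```

Emit:
{"name": "step_arm", "arguments": {
  "rows": [
    {"dx": 0, "dy": 0},
    {"dx": 0, "dy": 0},
    {"dx": 0, "dy": 0}
  ]
}}

```text
invalid input at $.rows[0]: expected keys dx, dy, dz, yaw
```

```bash
python3 - <<'E'
from h import *
s=r.get_state();print({k:np.round(v,3) for k,v in s.items() if k in("t","q","tool_pos","eef_rot","finger_gap","contact_force")})
P=r.camera_params("wrist");print(np.round(P["world_from_camera"],3).tolist(),P["camera_matrix"][0])
im=r.read_camera("wrist");np.save("P1.npy",P,allow_pickle=True)
print("pred grip px",proj(P,[479.3,378,76.6]),"lid",proj(P,[559.5,393.5,85]))
for q in("pail","bail_grip"):
    for d in r.trace("wrist",q)[:2]: ys,xs=np.nonzero(d["mask"]);print(q,d["confidence"],d["bbox"],xs.mean(),ys.mean())
cv2.imwrite("pics/w1.png",im[:,:,::-1])
E
```

```text
{'t': np.float64(1.7), 'q': array([-0.782,  0.667,  0.071,  1.619, -0.058,  0.857, -0.508]), 'tool_pos': array([480.134, 377.616, 238.887]), 'eef_rot': array([-0.   ,  0.641,  0.768,  0.   ]), 'contact_force': array([ 0.745,  0.346, -0.227]), 'finger_gap': np.float64(43.781)}
[[0.984, -0.174, -0.046, 468.001], [0.18, 0.951, 0.253, 442.335], [-0.0, -0.257, 0.966, 384.465], [0.0, 0.0, 0.0, 1.0]] [355.75127165   0.         315.20480089]
pred grip px [314.85836748 178.63212823] lid [409.82449566 179.70271846]
pail 0.7 [306.4, 115.4, 154.6, 114.1] 396.4786540483701 171.9044164037855
pail 0.2 [281.3, 328.6, 128.7, 44.2] 345.8603781882146 350.96679859278805
bail_grip 0.84 [302.8, 111.5, 107.9, 117.7] 338.59406817175744 171.10270030987164
```

View pics/w1.png

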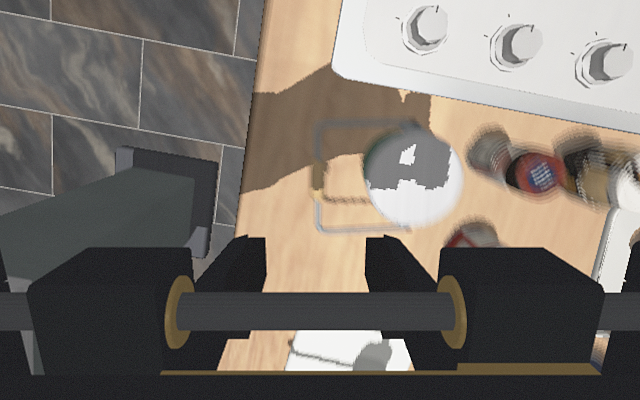

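The wrist view is blurred, but it shows the wire handle from (318,122) to (318,230), square to the tool, with the grip at about (318,177). I predicted (315,179), so it agrees to about 2 mm.

```bash
python3 - <<'E'
from h import *
r.read_camera("wrist");r.read_camera("wrist")
s=r.get_state();P=r.camera_params("wrist");im=r.read_camera("wrist");print(s["tool_pos"],s["eef_rot"])
for q in("pail","bail_grip"):
    for d in r.trace("wrist",q)[:1]: ys,xs=np.nonzero(d["mask"]);print(q,d["confidence"],d["bbox"],xs.mean(),ys.mean())
print("pred",proj(P,[479.3,378,76.6]),proj(P,[559.5,393.5,85]))
cv2.imwrite("pics/w2.png",cv2.resize(im[95:255,280:480,::-1],None,fx=4,fy=3.75))
E
```

```text
[478.35154862 379.23733541 238.64728453] [-6.68315707e-04  6.38571122e-01  7.69562522e-01  2.53267347e-05]
pail 0.73 [307.8, 118.3, 153.9, 115.1] 396.67357150005006 174.09586710697488
pred [316.66393738 180.94033086] [411.56841682 182.60801149]
```

View pics/w2.png

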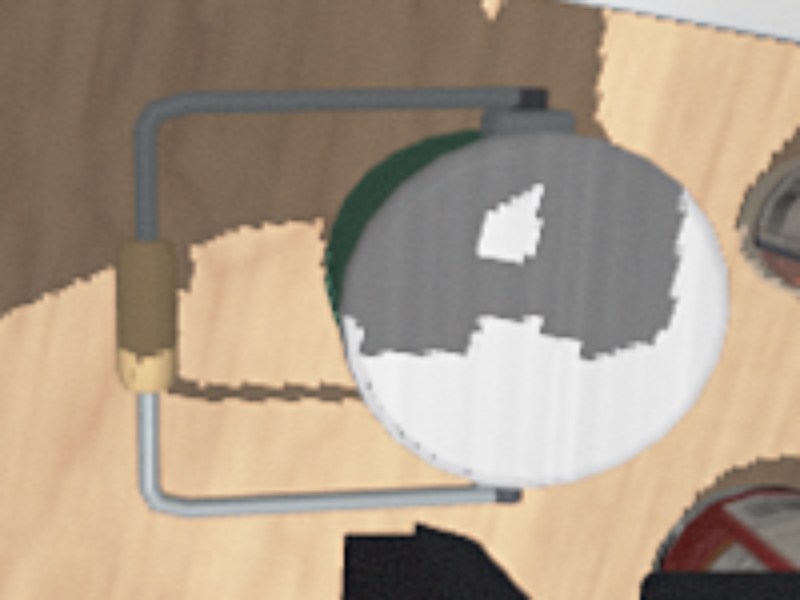

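The sharp view puts the grip at about (316.5,179), against a prediction of (316.7,180.9). The lid centre is at about (414,177). The handle lies squarely along the image rows and columns.

```bash
python3 - <<'E'
from h import *
P=r.camera_params("wrist");T=r.camera_params("top");S=r.camera_params("side")
f=lambda x,y:(280+x/4,95+y/3.75)
print("grip",atz(P,f(146,315),76.6).round(1),tri([P,T,S],[f(146,315),(270,248.3),(266.7,201.3)]))
print("lid",atz(P,f(536.5,308),85).round(1));print("ears",atz(P,f(530,98),66).round(1),atz(P,f(510,494),66).round(1))
print("corners",atz(P,f(146,105),76.6).round(1),atz(P,f(150,500),76.6).round(1))
E
```

```text
grip [478.2 380.4  76.6] (array([479.12012354, 379.04514119,  74.89802532]), [np.float64(1.2271051712607282), np.float64(1.0136852635997649), np.float64(1.1827246148354364)])
lid [559.8 399.4  85. ]
ears [551.6 444.7  66. ] [572.  348.9  66. ]
corners [469.1 428.   76.6] [487.8 335.2  76.6]
```

Emit:
{"name": "step_arm", "arguments": {
  "rows": [
    {"dx": 0, "dy": 0, "dz": 25, "yaw": -0.01},
    {"dx": 0, "dy": 0, "dz": 55, "yaw": -0.01},
    {"dx": 0, "dy": 0, "dz": 85, "yaw": -0.01},
    {"dx": 0, "dy": 0, "dz": 110, "yaw": -0.01},
    {"dx": 0, "dy": 0, "dz": 132, "yaw": -0.01},
    {"dx": 0, "dy": 0, "dz": 150, "yaw": -0.01},
    {"dx": 0, "dy": 0, "dz": 164, "yaw": -0.01},
    {"dx": 0, "dy": 0, "dz": 175, "yaw": -0.01},
    {"dx": 0, "dy": 0, "dz": 182, "yaw": -0.01},
    {"dx": 0, "dy": 0, "dz": 182, "yaw": -0.01}
  ],
  "claw": 0.66
}}

```text
t: 3.1
tool_pos: [478.8, 378.4, 56.1]
eef_rot: [-0.0, 0.635, 0.772, -0.0]
contact_force: [-0.3, -0.6, -0.2]
finger_gap: 29.9
gripper_force: 0.0
```

Emit:
{"name": "step_arm", "arguments": {
  "rows": [
    {"dx": 0, "dy": 0, "dz": 0, "yaw": 0},
    {"dx": 0, "dy": 0, "dz": 0, "yaw": 0}
  ]
}}

```text
t: 3.3
tool_pos: [479.7, 378.9, 57.5]
eef_rot: [0.0, 0.635, 0.772, 0.001]
contact_force: [-0.0, -0.1, 0.8]
finger_gap: 30.2
gripper_force: 0.0
```

Emit:
{"name": "step_arm", "arguments": {
  "rows": [
    {"dx": 0, "dy": 0, "dz": 0, "yaw": 0},
    {"dx": 0, "dy": 0, "dz": 0, "yaw": 0},
    {"dx": 0, "dy": 0, "dz": 0, "yaw": 0},
    {"dx": 0, "dy": 0, "dz": 0, "yaw": 0},
    {"dx": 0, "dy": 0, "dz": 0, "yaw": 0}
  ],
  "claw": 1,
  "newtons": 15
}}

```text
t: 3.8
tool_pos: [479.5, 378.6, 56.8]
eef_rot: [0.0, 0.635, 0.772, 0.0]
contact_force: [0.5, 0.8, 0.3]
finger_gap: 12.6
gripper_force: 14.8
```

Emit:
{"name": "step_arm", "arguments": {
  "rows": [
    {"dx": 0, "dy": 0, "dz": 0, "yaw": 0},
    {"dx": 0, "dy": 0, "dz": 0, "yaw": 0}
  ]
}}

```text
t: 4.0
tool_pos: [479.5, 378.6, 56.8]
eef_rot: [0.0, 0.635, 0.772, 0.0]
contact_force: [-0.1, 0.9, -0.3]
finger_gap: 13.1
gripper_force: 14.8
```

Emit:
{"name": "step_arm", "arguments": {
  "rows": [
    {"dx": 0, "dy": 0.4, "dz": -2.5, "yaw": 0},
    {"dx": 0, "dy": 0.9, "dz": -5, "yaw": 0},
    {"dx": 0, "dy": 1.9, "dz": -9.2, "yaw": 0},
    {"dx": 0, "dy": 3, "dz": -13.3, "yaw": 0},
    {"dx": 0, "dy": 4.4, "dz": -17.3, "yaw": 0},
    {"dx": 0, "dy": 5.9, "dz": -21.2, "yaw": 0},
    {"dx": 0, "dy": 5.9, "dz": -21.2, "yaw": 0}
  ]
}}

```text
t: 4.7
tool_pos: [484.7, 379.6, 78.5]
eef_rot: [-0.0, 0.635, 0.772, -0.0]
contact_force: [-0.4, -1.2, 0.6]
finger_gap: 13.0
gripper_force: 14.7
```

Emit:
{"name": "step_arm", "arguments": {
  "rows": [
    {"dx": 0, "dy": 0, "dz": 0, "yaw": 0},
    {"dx": 0, "dy": 0, "dz": 0, "yaw": 0}
  ]
}}

```text
t: 4.9
tool_pos: [484.5, 379.5, 77.8]
eef_rot: [-0.0, 0.635, 0.772, -0.0]
contact_force: [-1.9, 0.5, 0.6]
finger_gap: 13.0
gripper_force: 14.7
```

Emit:
{"name": "step_arm", "arguments": {
  "rows": [
    {"dx": 0, "dy": 1.8, "dz": -3.9, "yaw": 0},
    {"dx": 0, "dy": 3.7, "dz": -7.7, "yaw": 0},
    {"dx": 0, "dy": 5.9, "dz": -11.4, "yaw": 0},
    {"dx": 0, "dy": 8.1, "dz": -14.9, "yaw": 0},
    {"dx": 0, "dy": 10.7, "dz": -18.4, "yaw": 0},
    {"dx": 0, "dy": 13.3, "dz": -21.7, "yaw": 0},
    {"dx": 0, "dy": 13.3, "dz": -21.7, "yaw": 0}
  ]
}}

```text
t: 5.6
tool_pos: [498.5, 382.3, 100.3]
eef_rot: [0.0, 0.635, 0.772, 0.0]
contact_force: [-3.1, 0.3, 0.2]
finger_gap: 13.1
gripper_force: 14.7
```

Emit:
{"name": "step_arm", "arguments": {
  "rows": [
    {"dx": 0, "dy": 0, "dz": 0, "yaw": 0},
    {"dx": 0, "dy": 0, "dz": 0, "yaw": 0}
  ]
}}

```text
t: 5.8
tool_pos: [497.5, 382.1, 99.5]
eef_rot: [-0.0, 0.635, 0.772, -0.0]
contact_force: [-3.5, -0.2, 2.1]
finger_gap: 12.9
gripper_force: 14.7
```

Emit:
{"name": "step_arm", "arguments": {
  "rows": [
    {"dx": 0, "dy": -1.4, "dz": -1.3, "yaw": 0},
    {"dx": 0, "dy": 1.6, "dz": -4.4, "yaw": 0},
    {"dx": 0, "dy": 4.4, "dz": -7.5, "yaw": 0},
    {"dx": 0, "dy": 7.8, "dz": -10.4, "yaw": 0},
    {"dx": 0, "dy": 11.1, "dz": -13.2, "yaw": 0},
    {"dx": 0, "dy": 14.5, "dz": -15.8, "yaw": 0},
    {"dx": 0, "dy": 18, "dz": -18.3, "yaw": 0},
    {"dx": 0, "dy": 18, "dz": -18.3, "yaw": 0}
  ]
}}

```text
t: 6.6
tool_pos: [516.5, 385.8, 118.6]
eef_rot: [0.0, 0.635, 0.772, 0.001]
contact_force: [-2.8, -1.8, 2.8]
finger_gap: 12.8
gripper_force: 14.6
```

Emit:
{"name": "step_arm", "arguments": {
  "rows": [
    {"dx": 0, "dy": 0, "dz": 0, "yaw": 0},
    {"dx": 0, "dy": 0, "dz": 0, "yaw": 0}
  ]
}}

```text
t: 6.8
tool_pos: [515.6, 385.6, 118.0]
eef_rot: [-0.0, 0.635, 0.772, 0.0]
contact_force: [-1.4, 0.2, 3.4]
finger_gap: 13.0
gripper_force: 14.5
```

Emit:
{"name": "step_arm", "arguments": {
  "rows": [
    {"dx": 0, "dy": -1.1, "dz": -1.7, "yaw": 0},
    {"dx": 0, "dy": 2.7, "dz": -3.9, "yaw": 0},
    {"dx": 0, "dy": 6.5, "dz": -6.0, "yaw": 0},
    {"dx": 0, "dy": 10.4, "dz": -7.8, "yaw": 0},
    {"dx": 0, "dy": 14.4, "dz": -9.5, "yaw": 0},
    {"dx": 0, "dy": 18.5, "dz": -11, "yaw": 0},
    {"dx": 0, "dy": 22.7, "dz": -12.3, "yaw": 0},
    {"dx": 0, "dy": 22.7, "dz": -12.3, "yaw": 0}
  ]
}}

```text
t: 7.6
tool_pos: [538.8, 390.0, 130.3]
eef_rot: [0.0, 0.635, 0.772, 0.0]
contact_force: [0.4, -0.3, -1.2]
finger_gap: 12.9
gripper_force: 14.9
```

Emit:
{"name": "step_arm", "arguments": {
  "rows": [
    {"dx": 0, "dy": 0, "dz": 0, "yaw": 0},
    {"dx": 0, "dy": 0, "dz": 0, "yaw": 0}
  ]
}}

```text
t: 7.8
tool_pos: [538.0, 390.1, 130.4]
eef_rot: [0.0, 0.635, 0.772, 0.0]
contact_force: [0.2, 0.7, -1.6]
finger_gap: 13.0
gripper_force: 15.0
```

Emit:
{"name": "step_arm", "arguments": {
  "rows": [
    {"dx": 0, "dy": 4, "dz": -0.8, "yaw": 0},
    {"dx": 0, "dy": 8, "dz": -1.5, "yaw": 0},
    {"dx": 0, "dy": 12, "dz": -2.1, "yaw": 0},
    {"dx": 0, "dy": 16, "dz": -2.5, "yaw": 0},
    {"dx": 0, "dy": 19, "dz": -2.7, "yaw": 0},
    {"dx": 0, "dy": 22, "dz": -2.8, "yaw": 0},
    {"dx": 0, "dy": 22, "dz": -2.8, "yaw": 0}
  ]
}}

```text
t: 8.5
tool_pos: [560.0, 394.2, 133.0]
eef_rot: [0.0, 0.635, 0.772, 0.0]
contact_force: [-0.5, 0.4, -3.3]
finger_gap: 12.8
gripper_force: 15.0
```

Emit:
{"name": "step_arm", "arguments": {
  "rows": [
    {"dx": 0, "dy": 0, "dz": 0, "yaw": 0},
    {"dx": 0, "dy": 0, "dz": 0, "yaw": 0},
    {"dx": 0, "dy": 0, "dz": 0, "yaw": 0}
  ]
}}

```text
t: 8.8
tool_pos: [559.3, 394.2, 132.9]
eef_rot: [-0.0, 0.635, 0.772, -0.0]
contact_force: [-0.2, 0.4, -3.3]
finger_gap: 12.9
gripper_force: 15.1
```

```bash
python3 - <<'E'
from h import *
im=r.read_camera("side");t=r.read_camera("top")
a=cv2.resize(im[130:270,235:345],None,fx=3,fy=3);b=cv2.resize(t[160:270,220:330],None,fx=3.8,fy=3.8182)
cv2.imwrite("pics/s3.png",np.hstack([a,b])[:,:,::-1])
E
```

```text
(no output)
```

View pics/s3.png

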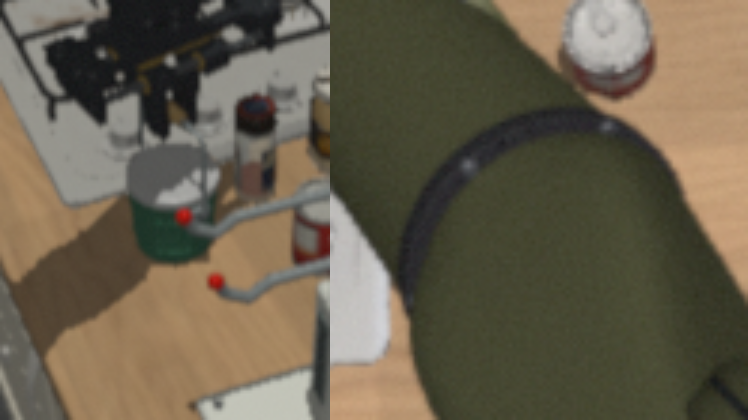

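The handle is upright at side-crop (180,130), and the pail is standing level. I'll grip harder and lift.

Emit:
{"name": "step_arm", "arguments": {
  "rows": [
    {"dx": 0, "dy": 0, "dz": 0, "yaw": 0},
    {"dx": 0, "dy": 0, "dz": 0, "yaw": 0},
    {"dx": 0, "dy": 0, "dz": -2, "yaw": 0},
    {"dx": 0, "dy": 0, "dz": -6, "yaw": 0},
    {"dx": 0, "dy": 0, "dz": -11, "yaw": 0},
    {"dx": 0, "dy": 0, "dz": -17, "yaw": 0},
    {"dx": 0, "dy": 0, "dz": -24, "yaw": 0},
    {"dx": 0, "dy": 0, "dz": -31, "yaw": 0},
    {"dx": 0, "dy": 0, "dz": -37, "yaw": 0},
    {"dx": 0, "dy": 0, "dz": -40, "yaw": 0}
  ],
  "newtons": 45
}}

```text
t: 9.9
tool_pos: [559.9, 394.5, 174.1]
eef_rot: [0.0, 0.635, 0.772, 0.001]
contact_force: [-0.1, -0.3, -3.6]
finger_gap: 12.0
gripper_force: 44.3
```

Emit:
{"name": "step_arm", "arguments": {
  "rows": [
    {"dx": 0, "dy": 0, "dz": 0, "yaw": 0},
    {"dx": 0, "dy": 0, "dz": 0, "yaw": 0},
    {"dx": 0, "dy": 0, "dz": 0, "yaw": 0}
  ]
}}

```text
t: 10.2
tool_pos: [559.4, 394.1, 172.6]
eef_rot: [-0.0, 0.635, 0.772, -0.0]
contact_force: [0.1, 0.1, -4.0]
finger_gap: 12.1
gripper_force: 44.3
```

Emit:
{"name": "step_arm", "arguments": {
  "rows": [
    {"dx": 0.5, "dy": -2.5, "dz": -4, "yaw": 0},
    {"dx": 2, "dy": -10, "dz": -11, "yaw": 0},
    {"dx": 4, "dy": -20, "dz": -20, "yaw": 0},
    {"dx": 6, "dy": -31, "dz": -30, "yaw": 0},
    {"dx": 8.5, "dy": -43, "dz": -40, "yaw": 0},
    {"dx": 11, "dy": -56, "dz": -51, "yaw": 0},
    {"dx": 13.5, "dy": -69, "dz": -62, "yaw": 0},
    {"dx": 16, "dy": -82, "dz": -72, "yaw": 0},
    {"dx": 18.5, "dy": -94, "dz": -80, "yaw": 0},
    {"dx": 21, "dy": -106, "dz": -84, "yaw": 0}
  ]
}}

```text
t: 11.2
tool_pos: [450.7, 394.7, 258.2]
eef_rot: [0.0, 0.635, 0.772, 0.001]
contact_force: [0.2, 0.3, -3.8]
finger_gap: 11.7
gripper_force: 44.3
```

Emit:
{"name": "step_arm", "arguments": {
  "rows": [
    {"dx": 2, "dy": -10, "dz": 0, "yaw": 0},
    {"dx": 3.5, "dy": -19, "dz": 0, "yaw": 0},
    {"dx": 5, "dy": -25, "dz": 0, "yaw": 0},
    {"dx": 5.6, "dy": -28.5, "dz": 0, "yaw": 0},
    {"dx": 6, "dy": -30.4, "dz": 0, "yaw": 0},
    {"dx": 6, "dy": -30.4, "dz": 0, "yaw": 0},
    {"dx": 6, "dy": -30.4, "dz": 0, "yaw": 0}
  ]
}}

```text
t: 11.9
tool_pos: [421.0, 394.4, 257.0]
eef_rot: [0.0, 0.635, 0.772, 0.0]
contact_force: [-0.4, -0.6, -3.6]
finger_gap: 12.4
gripper_force: 44.3
```

Emit:
{"name": "step_arm", "arguments": {
  "rows": [
    {"dx": -2, "dy": -0.4, "dz": 0, "yaw": 0.01},
    {"dx": -8, "dy": -1.6, "dz": 0, "yaw": 0.02},
    {"dx": -17, "dy": -3.3, "dz": 0, "yaw": 0.04},
    {"dx": -29, "dy": -5.7, "dz": 0, "yaw": 0.06},
    {"dx": -42, "dy": -8.2, "dz": 0, "yaw": 0.08},
    {"dx": -56, "dy": -11, "dz": 0, "yaw": 0.1},
    {"dx": -70, "dy": -13.7, "dz": 0, "yaw": 0.12},
    {"dx": -84, "dy": -16.4, "dz": 0, "yaw": 0.14},
    {"dx": -98, "dy": -19.2, "dz": 0, "yaw": 0.16},
    {"dx": -112, "dy": -21.9, "dz": 0, "yaw": 0.18}
  ]
}}

```text
t: 12.9
tool_pos: [420.6, 279.0, 257.1]
eef_rot: [-0.0, 0.703, 0.711, 0.0]
contact_force: [0.3, -0.5, -3.2]
finger_gap: 12.2
gripper_force: 44.3
```

```bash
python3 - <<'E'
from h import *
s=r.get_state();a,b=s["eef_rot"][1:3];c=np.array([2*a*a-1,2*a*b]);d=np.array([2*a*b,2*b*b-1])
v=np.array([420.3,151.7])-s["tool_pos"][:2];print(s["tool_pos"],s["contact_force"],np.arctan2(d[1],d[0]),v@c,v@d)
E
```

```text
[420.58873223 279.03222452 257.107604  ] [ 0.26203543 -0.49882656 -3.18324802] 0.01216773762991789 -127.31928489283837 -1.8380177199299328
```

Emit:
{"name": "step_arm", "arguments": {
  "rows": [
    {"dx": -14, "dy": -0.2, "dz": 0, "yaw": 0.02},
    {"dx": -28, "dy": -0.4, "dz": 0, "yaw": 0.04},
    {"dx": -42, "dy": -0.6, "dz": 0, "yaw": 0.05},
    {"dx": -56, "dy": -0.8, "dz": 0, "yaw": 0.06},
    {"dx": -70, "dy": -1, "dz": 0, "yaw": 0.07},
    {"dx": -84, "dy": -1.2, "dz": 0, "yaw": 0.08},
    {"dx": -98, "dy": -1.4, "dz": 0, "yaw": 0.09},
    {"dx": -110, "dy": -1.6, "dz": 0, "yaw": 0.097},
    {"dx": -120, "dy": -1.8, "dz": 0, "yaw": 0.097},
    {"dx": -127, "dy": -1.8, "dz": 0, "yaw": 0.097}
  ]
}}

```text
t: 13.9
tool_pos: [420.6, 152.3, 257.0]
eef_rot: [0.0, 0.736, 0.677, -0.0]
contact_force: [0.2, -0.4, -3.5]
finger_gap: 12.3
gripper_force: 44.3
```

Emit:
{"name": "step_arm", "arguments": {
  "rows": [
    {"dx": 0, "dy": 0, "dz": 0, "yaw": 0},
    {"dx": 0, "dy": 0, "dz": 0, "yaw": 0},
    {"dx": 0, "dy": 0, "dz": 0, "yaw": 0},
    {"dx": 0, "dy": 0, "dz": 0, "yaw": 0},
    {"dx": 0, "dy": 0, "dz": 0, "yaw": 0}
  ]
}}

```text
t: 14.4
tool_pos: [420.4, 153.7, 257.0]
eef_rot: [-0.0, 0.736, 0.677, -0.0]
contact_force: [-0.1, -0.4, -4.3]
finger_gap: 12.0
gripper_force: 44.3
```

```bash
python3 - <<'E'
from h import *
s=r.get_state();print(s["tool_pos"],s["eef_rot"],s["contact_force"])
P=r.camera_params("wrist");w=r.read_camera("wrist");im=r.read_camera("side");S=r.camera_params("side")
print("wrist pred tips",proj(P,[482.9,176.5,247.6]),proj(P,[477,116.7,247.2]),"seat",proj(P,[501,144.8,233]))
a=cv2.resize(im[140:300,235:395],None,fx=3.75,fy=3.75);b=cv2.resize(w[:,100:540],None,fx=1,fy=1)
cv2.imwrite("pics/s4.png",a[:,:,::-1]);cv2.imwrite("pics/w4.png",w[:,:,::-1])
E
```

```text
[420.41346159 153.69658448 256.95199243] [-1.38110349e-04  7.35546229e-01  6.77474518e-01 -5.37350375e-05] [-0.08700979 -0.43488397 -4.26709656]
wrist pred tips [450.62912685 189.7554374 ] [436.31187674 308.00619179] seat [474.82122843 240.36029291]
```

View pics/s4.png

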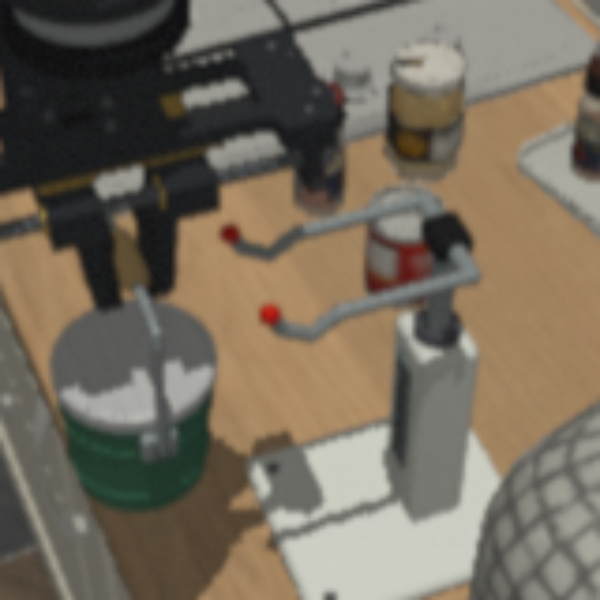

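View pics/w4.png

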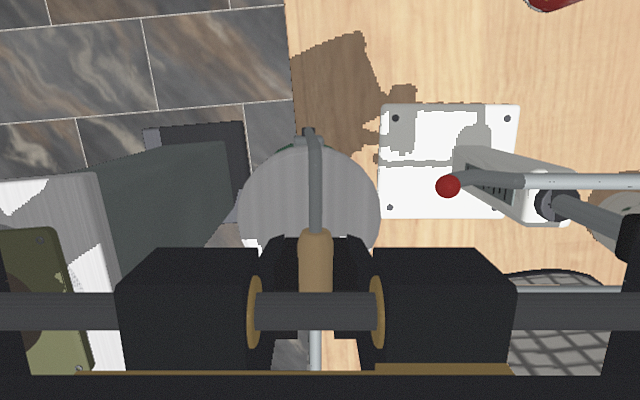

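The wrist view shows the left prong tip at (448,186), against a prediction of (451,190). The prong is level in the image, so the yaw matches, and the wire is upright. The side view shows the pail hanging level in front of the prongs, so I can bring it in over the tips.

Emit:
{"name": "step_arm", "arguments": {
  "rows": [
    {"dx": -0.3, "dy": 3, "dz": 0, "yaw": 0},
    {"dx": -0.6, "dy": 11, "dz": 0, "yaw": 0},
    {"dx": -1, "dy": 21, "dz": 0, "yaw": 0},
    {"dx": -1.3, "dy": 32, "dz": 0, "yaw": 0},
    {"dx": -1.5, "dy": 43, "dz": 0, "yaw": 0},
    {"dx": -1.5, "dy": 54, "dz": 0, "yaw": 0},
    {"dx": -1.5, "dy": 64, "dz": 0, "yaw": 0},
    {"dx": -1.5, "dy": 72, "dz": 0, "yaw": 0},
    {"dx": -1.5, "dy": 78, "dz": 0, "yaw": 0},
    {"dx": -1.5, "dy": 81, "dz": 0, "yaw": 0}
  ]
}}

```text
t: 15.5
tool_pos: [501.6, 145.0, 256.9]
eef_rot: [-0.0, 0.736, 0.677, -0.0]
contact_force: [0.2, 0.6, -4.5]
finger_gap: 12.3
gripper_force: 44.3
```

Emit:
{"name": "step_arm", "arguments": {
  "rows": [
    {"dx": 0, "dy": 0, "dz": 0, "yaw": 0},
    {"dx": 0, "dy": 0, "dz": 0, "yaw": 0},
    {"dx": 0, "dy": 0, "dz": 0, "yaw": 0},
    {"dx": 0, "dy": 0, "dz": 5, "yaw": 0},
    {"dx": 0, "dy": 0, "dz": 10, "yaw": 0},
    {"dx": 0, "dy": 0, "dz": 15, "yaw": 0},
    {"dx": 0, "dy": 0, "dz": 15, "yaw": 0},
    {"dx": 0, "dy": 0, "dz": 15, "yaw": 0}
  ]
}}

```text
t: 16.3
tool_pos: [501.1, 145.0, 241.8]
eef_rot: [-0.0, 0.736, 0.677, -0.0]
contact_force: [0.1, -1.2, -5.4]
finger_gap: 12.1
gripper_force: 44.3
```

```bash
python3 - <<'E'
from h import *
s=r.get_state();print(s["tool_pos"],s["eef_rot"],s["contact_force"])
im=r.read_camera("side");t=r.read_camera("top")
a=cv2.resize(im[150:270,260:380],None,fx=5,fy=5)
cv2.imwrite("pics/s5.png",a[:,:,::-1])
E
```

```text
[501.07595837 145.04385237 241.76584785] [-1.04260123e-04  7.35834698e-01  6.77161166e-01 -2.05004279e-04] [ 0.11628277 -1.19695607 -5.43679712]
```

View pics/s5.png

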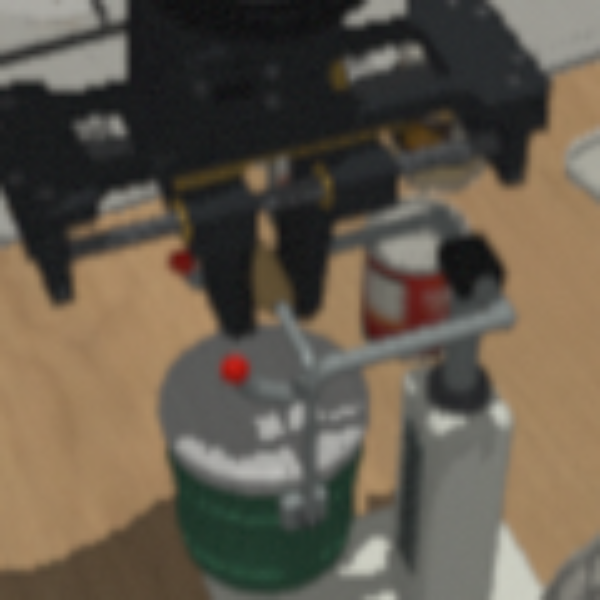

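The near prong's notch is at about crop (280,390), and the wire corner at (310,365) is still above it. I'll check the projections.

```bash
python3 - <<'E'
from h import *
S=r.camera_params("side")
for n,X in(("seatR",[498.5,115.2,231]),("wireR@now",[498.5,115.2,260.8]),("cornerR@now",[497.4,102.2,260.8]),("tipR",[477,116.7,247]),("corner@seat",[497.4,102.2,233])):
    print(n,((proj(S,X)-[260,150])*5).round(0))
E
```

```text
seatR [289. 383.]
wireR@now [289. 326.]
cornerR@now [303. 351.]
tipR [233. 369.]
corner@seat [302. 404.]
```

```bash
python3 - <<'E'
from h import *
P=r.camera_params("wrist");t=r.get_state()["tool_pos"];print(t)
ax=np.array([.082,.9966,0])
for z in(18,20):
  for d in(15,18,21): print(z,d,proj(P,t+ax*d+[0,0,z+7]).round(1),proj(P,t+ax*d+[0,0,z]).round(1))
w=r.read_camera("wrist");P=r.camera_params("wrist")
cv2.imwrite("pics/w6.png",cv2.resize(w[90:340,200:500,::-1],None,fx=2.4,fy=2.4))
print("seat+-30",[((proj(P,np.array([501,145,233])+ax*s)-[200,90])*2.4).round(0) for s in(30,-30)],"wire",((proj(P,t+ax*43+[0,0,19])-[200,90])*2.4).round(0))
E
```

```text
[501.32271365 145.09018399 242.08584933]
18 15 [315.9 246.4] [315.9 239.2]
18 18 [315.9 238.7] [315.9 231.9]
18 21 [315.9 230.9] [315.9 224.4]
20 15 [315.9 248.6] [315.9 241.2]
20 18 [315.9 240.8] [315.9 233.7]
20 21 [315.9 232.8] [315.9 226.2]
seat+-30 [array([276., 229.]), array([276., 515.])] wire [278. 186.]
```

View pics/w6.png

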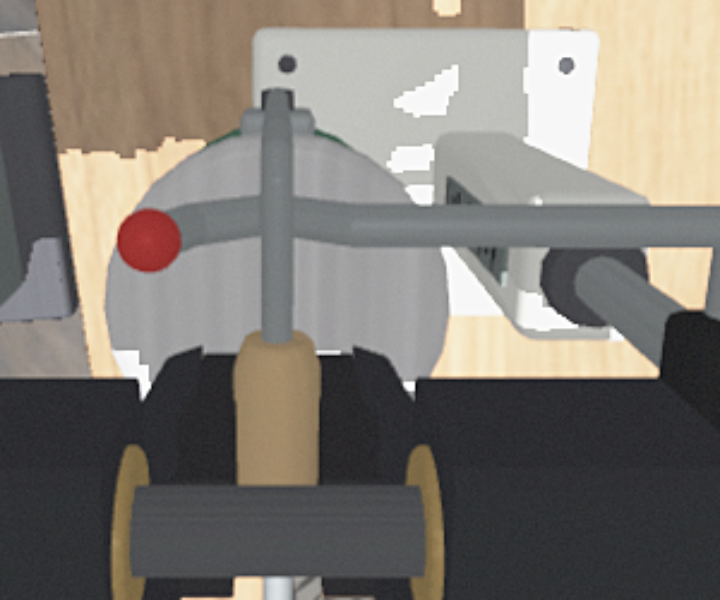

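The wrist view shows the wire at crop column 277, crossing the prong within its notch (about 205–350). The tube end is about 1 mm from where I predicted, so the fit is good. I'll lower it slowly.

Emit:
{"name": "step_arm", "arguments": {
  "rows": [
    {"dx": 0, "dy": 0, "dz": 3, "yaw": 0},
    {"dx": 0, "dy": 0, "dz": 6, "yaw": 0},
    {"dx": 0, "dy": 0, "dz": 9, "yaw": 0},
    {"dx": 0, "dy": 0, "dz": 12, "yaw": 0},
    {"dx": 0, "dy": 0, "dz": 15, "yaw": 0},
    {"dx": 0, "dy": 0, "dz": 17, "yaw": 0},
    {"dx": 0, "dy": 0, "dz": 19, "yaw": 0},
    {"dx": 0, "dy": 0, "dz": 21, "yaw": 0},
    {"dx": 0, "dy": 0, "dz": 22, "yaw": 0},
    {"dx": 0, "dy": 0, "dz": 23, "yaw": 0}
  ]
}}

```text
t: 17.45
tool_pos: [501.2, 145.1, 219.0]
eef_rot: [-0.0, 0.736, 0.677, 0.0]
contact_force: [0.4, 0.3, -4.0]
finger_gap: 12.6
gripper_force: 44.3
```

Emit:
{"name": "step_arm", "arguments": {
  "rows": [
    {"dx": 0, "dy": 0, "dz": 1, "yaw": 0},
    {"dx": 0, "dy": 0, "dz": 2, "yaw": 0},
    {"dx": 0, "dy": 0, "dz": 3, "yaw": 0},
    {"dx": 0, "dy": 0, "dz": 4, "yaw": 0},
    {"dx": 0, "dy": 0, "dz": 5, "yaw": 0},
    {"dx": 0, "dy": 0, "dz": 6, "yaw": 0},
    {"dx": 0, "dy": 0, "dz": 7, "yaw": 0},
    {"dx": 0, "dy": 0, "dz": 8, "yaw": 0},
    {"dx": 0, "dy": 0, "dz": 9, "yaw": 0},
    {"dx": 0, "dy": 0, "dz": 10, "yaw": 0}
  ]
}}

```text
t: 18.45
tool_pos: [501.2, 145.1, 209.0]
eef_rot: [0.0, 0.736, 0.677, 0.0]
contact_force: [-0.2, -0.1, -2.7]
finger_gap: 12.3
gripper_force: 44.2
```

Emit:
{"name": "step_arm", "arguments": {
  "rows": [
    {"dx": 0, "dy": 0, "dz": 0, "yaw": 0},
    {"dx": 0, "dy": 0, "dz": 0, "yaw": 0},
    {"dx": 0, "dy": 0, "dz": 0, "yaw": 0}
  ]
}}

```text
t: 18.75
tool_pos: [501.2, 145.1, 209.1]
eef_rot: [-0.0, 0.736, 0.677, 0.0]
contact_force: [-0.3, 0.6, -3.1]
finger_gap: 12.2
gripper_force: 44.2
```

Emit:
{"name": "step_arm", "arguments": {
  "rows": [
    {"dx": 0, "dy": 0, "dz": 1, "yaw": 0},
    {"dx": 0, "dy": 0, "dz": 2, "yaw": 0},
    {"dx": 0, "dy": 0, "dz": 3, "yaw": 0},
    {"dx": 0, "dy": 0, "dz": 4, "yaw": 0},
    {"dx": 0, "dy": 0, "dz": 5, "yaw": 0},
    {"dx": 0, "dy": 0, "dz": 6, "yaw": 0},
    {"dx": 0, "dy": 0, "dz": 7, "yaw": 0},
    {"dx": 0, "dy": 0, "dz": 8, "yaw": 0},
    {"dx": 0, "dy": 0, "dz": 9, "yaw": 0},
    {"dx": 0, "dy": 0, "dz": 10, "yaw": 0}
  ]
}}

```text
t: 19.75
tool_pos: [501.2, 145.1, 199.0]
eef_rot: [-0.0, 0.736, 0.677, 0.0]
contact_force: [-1.0, 0.6, -1.4]
finger_gap: 12.0
gripper_force: 44.0
```

Emit:
{"name": "step_arm", "arguments": {
  "rows": [
    {"dx": 0, "dy": 0, "dz": 0, "yaw": 0},
    {"dx": 0, "dy": 0, "dz": 0, "yaw": 0},
    {"dx": 0, "dy": 0, "dz": 0, "yaw": 0}
  ]
}}

```text
t: 20.05
tool_pos: [501.2, 145.1, 199.1]
eef_rot: [-0.0, 0.736, 0.677, 0.0]
contact_force: [0.1, 0.4, -0.7]
finger_gap: 12.3
gripper_force: 44.0
```

```bash
python3 - <<'E'
from h import *
f=[]
for i in range(10): r.read_camera("side");f.append(r.get_state()["contact_force"])
f=np.array(f);print(f.mean(0),f.std(0)/3,r.get_state()["tool_pos"],r.get_state()["t"])
E
```

```text
[-0.71684218  0.11163383 -1.58336846] [0.14440462 0.15142829 0.17582393] [501.16910162 145.11538941 199.00738489] 20.55
```

Emit:
{"name": "step_arm", "arguments": {
  "rows": [
    {"dx": 0, "dy": 0, "dz": 1, "yaw": 0},
    {"dx": 0, "dy": 0, "dz": 2, "yaw": 0},
    {"dx": 0, "dy": 0, "dz": 3, "yaw": 0},
    {"dx": 0, "dy": 0, "dz": 4, "yaw": 0},
    {"dx": 0, "dy": 0, "dz": 5, "yaw": 0},
    {"dx": 0, "dy": 0, "dz": 6, "yaw": 0},
    {"dx": 0, "dy": 0, "dz": 7, "yaw": 0},
    {"dx": 0, "dy": 0, "dz": 8, "yaw": 0},
    {"dx": 0, "dy": 0, "dz": 8, "yaw": 0},
    {"dx": 0, "dy": 0, "dz": 8, "yaw": 0}
  ]
}}

```text
t: 21.55
tool_pos: [501.2, 145.1, 191.0]
eef_rot: [-0.0, 0.736, 0.677, 0.0]
contact_force: [-1.6, -0.8, -0.4]
finger_gap: 12.3
gripper_force: 43.9
```

```bash
python3 - <<'E'
from h import *
f=[]
for i in range(25): r.read_camera("side");f.append(r.get_state()["contact_force"])
f=np.array(f);print(f.mean(0),f.std(0)/5,r.get_state()["tool_pos"],r.get_state()["t"])
E
```

```text
[-0.97037627 -0.03389826  0.30583274] [0.09888328 0.09636334 0.10824702] [501.19728363 145.0883727  191.01763299] 22.8
```

Emit:
{"name": "step_arm", "arguments": {
  "rows": [
    {"dx": 0, "dy": -0.5, "dz": 0, "yaw": 0},
    {"dx": 0, "dy": -1, "dz": 0, "yaw": 0},
    {"dx": 0, "dy": -1.5, "dz": 0, "yaw": 0},
    {"dx": 0, "dy": -2, "dz": 0, "yaw": 0},
    {"dx": 0, "dy": -2, "dz": 0, "yaw": 0},
    {"dx": 0, "dy": -2, "dz": 0, "yaw": 0}
  ]
}}

```text
t: 23.4
tool_pos: [500.3, 145.2, 191.3]
eef_rot: [0.001, 0.736, 0.677, 0.001]
contact_force: [3.2, -0.1, 0.3]
finger_gap: 12.1
gripper_force: 43.9
```

```bash
python3 - <<'E'
from h import *
f=[]
for i in range(25): r.read_camera("side");f.append(r.get_state()["contact_force"])
f=np.array(f);print(f.mean(0),f.std(0)/5,r.get_state()["tool_pos"],r.get_state()["t"])
E
```

```text
[ 5.08854183 -0.77806716  0.09484302] [0.08485999 0.10718527 0.08647715] [500.19855395 145.27199518 191.27171184] 24.65
```

Emit:
{"name": "step_arm", "arguments": {
  "rows": [
    {"dx": 0, "dy": 0.5, "dz": 0, "yaw": 0},
    {"dx": 0, "dy": 1, "dz": 0, "yaw": 0},
    {"dx": 0, "dy": 1.4, "dz": 0, "yaw": 0},
    {"dx": 0, "dy": 1.7, "dz": 0, "yaw": 0},
    {"dx": 0, "dy": 1.7, "dz": 0, "yaw": 0},
    {"dx": 0, "dy": 1.7, "dz": 0, "yaw": 0}
  ]
}}

```text
t: 25.25
tool_pos: [500.2, 145.2, 190.8]
eef_rot: [-0.0, 0.736, 0.677, -0.0]
contact_force: [1.5, -0.4, 0.1]
finger_gap: 12.5
gripper_force: 43.9
```

```bash
python3 - <<'E'
from h import *
f=[]
for i in range(25): r.read_camera("side");f.append(r.get_state()["contact_force"])
f=np.array(f);print(f.mean(0),f.std(0)/5,r.get_state()["tool_pos"],r.get_state()["t"])
E
```

```text
[-7.05600809e-05  4.20409433e-01 -1.65369110e-01] [0.22676591 0.07722137 0.09058431] [500.43965007 145.14625485 190.89404418] 26.5
```

Emit:
{"name": "step_arm", "arguments": {
  "rows": [
    {"dx": 0, "dy": 0, "dz": 0, "yaw": 0},
    {"dx": 0, "dy": 0, "dz": 0, "yaw": 0},
    {"dx": 0, "dy": 0, "dz": 0, "yaw": 0}
  ],
  "newtons": 10
}}

```text
t: 26.8
tool_pos: [500.5, 145.1, 190.9]
eef_rot: [-0.0, 0.736, 0.677, -0.0]
contact_force: [-2.8, 1.8, 0.1]
finger_gap: 13.2
gripper_force: 10.0
```

Emit:
{"name": "step_arm", "arguments": {
  "rows": [
    {"dx": 0, "dy": 0, "dz": 0, "yaw": 0},
    {"dx": 0, "dy": 0, "dz": 0, "yaw": 0},
    {"dx": 0, "dy": 0, "dz": 0, "yaw": 0},
    {"dx": 0, "dy": 0, "dz": 0, "yaw": 0}
  ],
  "newtons": 3
}}

```text
t: 27.2
tool_pos: [500.6, 145.1, 190.9]
eef_rot: [-0.0, 0.736, 0.677, -0.0]
contact_force: [-3.5, 0.4, 0.5]
finger_gap: 13.0
gripper_force: 3.0
```

Emit:
{"name": "step_arm", "arguments": {
  "rows": [
    {"dx": 0, "dy": 0, "dz": 0, "yaw": 0},
    {"dx": 0, "dy": 0, "dz": 0, "yaw": 0},
    {"dx": 0, "dy": 0, "dz": 0, "yaw": 0},
    {"dx": 0, "dy": 0, "dz": 0, "yaw": 0},
    {"dx": 0, "dy": 0, "dz": 0, "yaw": 0},
    {"dx": 0, "dy": 0, "dz": 0, "yaw": 0},
    {"dx": 0, "dy": 0, "dz": 0, "yaw": 0},
    {"dx": 0, "dy": 0, "dz": 0, "yaw": 0}
  ],
  "claw": 0.66
}}

```text
t: 28.0
tool_pos: [500.9, 145.1, 191.0]
eef_rot: [-0.0, 0.736, 0.677, 0.0]
contact_force: [-0.0, 0.1, 0.3]
finger_gap: 29.8
gripper_force: 0.0
```

```bash
python3 - <<'E'
from h import *
s=r.get_state();print(s["tool_pos"],s["contact_force"],s["finger_gap"],s["t"])
im=r.read_camera("side");w=r.read_camera("wrist")
a=cv2.resize(im[150:270,260:380],None,fx=3.5,fy=3.5);b=cv2.resize(w[90:340,240:465],None,fx=1.68,fy=1.68)
cv2.imwrite("pics/s7.png",np.hstack([a,b])[:,:,::-1])
E
```

```text
[500.89739813 145.09312695 190.99217838] [-0.02119362  0.11200747  0.34367533] 29.781526931931616 28.0
```

View pics/s7.png

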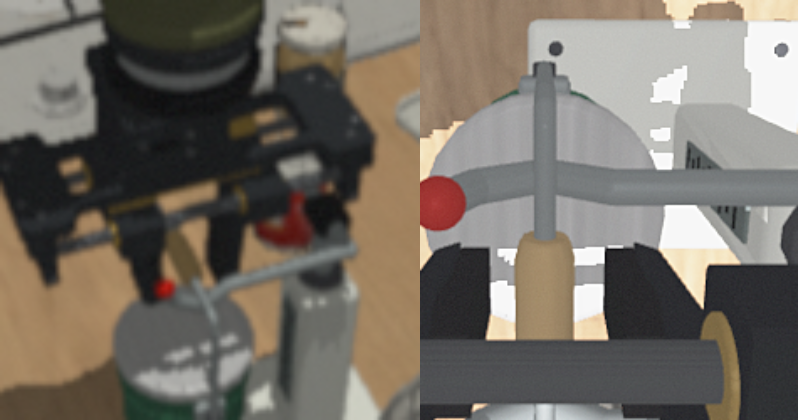

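The wire lies in the notch with the fingers clear of the grip on both sides, and the force is about zero. I'll withdraw straight up.

Emit:
{"name": "step_arm", "arguments": {
  "rows": [
    {"dx": 0, "dy": 0, "dz": -3, "yaw": 0},
    {"dx": 0, "dy": 0, "dz": -8, "yaw": 0},
    {"dx": 0, "dy": 0, "dz": -15, "yaw": 0},
    {"dx": 0, "dy": 0, "dz": -23, "yaw": 0},
    {"dx": 0, "dy": 0, "dz": -33, "yaw": 0},
    {"dx": 0, "dy": 0, "dz": -45, "yaw": 0},
    {"dx": 0, "dy": 0, "dz": -60, "yaw": 0},
    {"dx": 0, "dy": 0, "dz": -75, "yaw": 0},
    {"dx": 0, "dy": 0, "dz": -90, "yaw": 0},
    {"dx": 0, "dy": 0, "dz": -100, "yaw": 0}
  ]
}}

```text
t: 29.1
tool_pos: [501.3, 145.2, 292.8]
eef_rot: [0.0, 0.736, 0.677, 0.001]
contact_force: [0.6, -0.2, 0.3]
finger_gap: 30.2
gripper_force: 0.0
```

Emit:
{"name": "step_arm", "arguments": {
  "rows": [
    {"dx": 0, "dy": 0, "dz": 0, "yaw": 0},
    {"dx": 0, "dy": 0, "dz": 0, "yaw": 0},
    {"dx": 0, "dy": 0, "dz": 0, "yaw": 0},
    {"dx": 0, "dy": 0, "dz": 0, "yaw": 0},
    {"dx": 0, "dy": 0, "dz": 0, "yaw": 0},
    {"dx": 0, "dy": 0, "dz": 0, "yaw": 0},
    {"dx": 0, "dy": 0, "dz": 0, "yaw": 0},
    {"dx": 0, "dy": 0, "dz": 0, "yaw": 0},
    {"dx": 0, "dy": 0, "dz": 0, "yaw": 0},
    {"dx": 0, "dy": 0, "dz": 0, "yaw": 0}
  ]
}}

```text
t: 30.1
tool_pos: [500.9, 145.1, 291.0]
eef_rot: [-0.0, 0.736, 0.677, 0.0]
contact_force: [0.8, 0.4, 0.2]
finger_gap: 30.0
gripper_force: 0.0
```

```bash
python3 - <<'E'
from h import *
L=[]
for i in range(2):
    im=r.read_camera("side");L.append(im)
    for _ in range(6): r.read_camera("top")
w=r.read_camera("wrist");print(np.abs(L[0].astype(int)-L[1])[150:300,240:390].mean(), np.abs(L[0].astype(int)-L[1])[0:100].mean())
a=cv2.resize(L[1][150:270,260:380],None,fx=3.3333,fy=3.3333)
cv2.imwrite("pics/s8.png",np.hstack([a,w[:,120:520]])[:,:,::-1])
E
```

```text
0.889762962962963 0.84878125
```

View pics/s8.png

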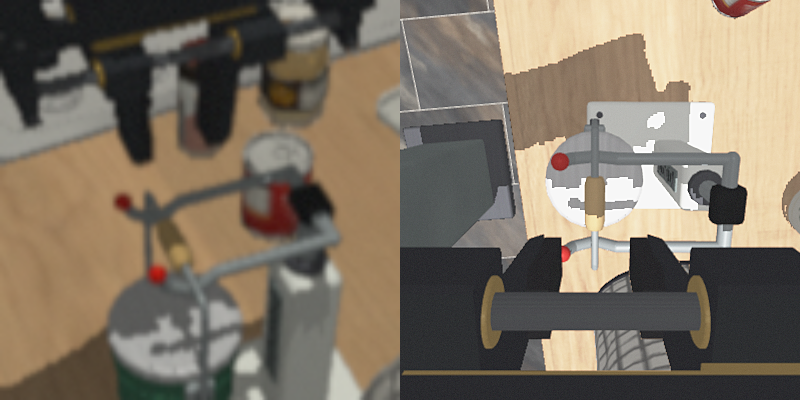

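The pail hangs level and still by the wire in both notches, with the grip between the prongs. The gripper is well clear above it.

```bash
python3 -c "
from plant import r
print(r.job_done())"
```

```text
the job is handed in; nothing more can be done
None
```

The pail hangs level and still by its wire in both notches of the hook, with the gripper clear, and the job was handed in at about 31 s of the 72 s allowed; the hand-in call returned no verdict.

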